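Latch the filament dry box

TASK

The filament dry box has been left with its lid ajar. Shut the lid, lift the latch's wire loop over the yellow keeper so that its bar drops in behind the lip, then press the orange lever all the way down until it lies along the box and the lid is pulled tight. Do not bump the light bar over the box and leave the bag clips, the bottle and the jar where they are.

Things in the scene. Friction and masses are not known exactly. Their poses are not given: they have to be found in the camera images.
- drybox: Clear plastic filament dry box, fixed, 260 wide (y), 220 deep (x), 150 mm high. Origin: on the table at the foot of the middle of its front face; x from the front face into the box, y along the front, z up. The latch stands off the front face at y = 0. A light bar over the front edge blocks a gripper coming straight down: come from the front, tilted 35 to 45 degrees from vertical.
- lid_front (a point): Middle of the top of the grey lid's front edge. The lid (260 mm wide, 0.5 kg) hinges at its back edge, 232 mm behind, 153 mm above the table. This point is 164 mm above the table when the lid is pulled tight, about 171 loose on its rubber seal, higher when ajar. The stiff hinge stays where left; the seal pushes back about 4.5 N per mm over the last 8 mm. Push it shut on the keeper's ledge and lip.
- keeper (a point): Seat of the hook bar's axis in the yellow keeper on the lid's front edge (moves with the lid), 30 mm out from the edge. Keeper: ledge 30 mm wide (y), its top 4 mm below this point, with an upturned lip at its outer end: inner face 4 mm, outer face 9 mm farther out than this point, top 6 mm above it. The groove behind the lip is open above and at both sides and runs 30 mm back to the lid.
- lever_pivot (a point): Pivot axis (along the dry box's y) of the orange latch lever, on a fixed bracket 30 mm in front of the front face, 115 mm above the table.
- lever (a joint): Angle (rad) of the orange lever: 0 = hanging down along the front face at its stop, latched; 1.57 = straight out from the box; 2.4 = stop, raised up and outward. Stays where it is left (0.05 N m friction). With the bar hooked it draws the bail down against the seal as it goes to 0, passes dead centre at about 0.2, then holds itself.
- lever_pad (a point): A point on the lever's outer face (the face you press: up when the lever sticks out, away from the box when it hangs), 72 mm from the pivot, on the middle line; the face lies 8 mm outside the line from the pivot. The lever is a plate 36 mm wide, 98 mm long, 4 mm thick, with a turned-out end from 85 mm on.
- bail (a joint): Angle (rad) of the steel bail (wire loop) against the lever; grows as it folds onto the lever's outer face. 0 when latched, 2.6 to 2.9 folded back. Stays where it is left (0.03 N m). Its pivot is on the lever, 18 mm along it from the lever's pivot and 4 mm to its inner side; the bar is 61 mm from it. Bail and lever follow as a linkage when the bar is moved.
- hook_bar (a point): Middle of the bail's cross bar (the hook), 8 mm thick, along the dry box's y, with a black round boss 16 mm across at each end, to be gripped by the bosses' outer ends: 59 mm wide over them, 43 mm between them. Side wires, 6 mm thick, run from the bosses to the bail's pivot.
- lightbar: Aluminium light bar, 30 x 360 x 18 mm, level along the front edge of the dry box, on a post at each end (posts 330 mm apart). Origin at its centre, 3 mm in front of the front face, 267 mm above the table.
- clip_yellow: Printed bag clip, white with yellow, 130 x 45 x 24 mm, lying in front of the box on the right of the latch as the robot sees it. Bystander. Origin under its centre.
- clip_grey: Printed bag clip, grey with orange, 130 x 45 x 24 mm, lying in front of the box on the left of the latch. Bystander. Origin under its centre.
- glue_bottle: White bottle, 56 mm across, 130 mm high, standing at the side. Bystander.
- nozzle_jar: Amber jar, 66 mm across, 80 mm high, at the side. Bystander.

How it is judged:
On the way, in this order (a step that is already met when the one before it is completed fails the run):
1. the lid is shut down onto its seal (z of lid_front in the frame of drybox below 0.175 m), for 0.1 s.
2. the hook bar lies behind the keeper's lip (distance between hook_bar and keeper below 0.01 m and z of hook_bar in the frame of keeper below 0.005 m), for 0.2 s.
At the end, for the whole second after the job is handed in: The lever hangs down at its stop (within 0.12 rad), the bar lies in the keeper's groove (within 10 mm of the seat and no more than 5 mm above it), and the lid is drawn tight (its front edge within 3.5 mm of its tight height) without the robot's help (all of step 2 and value of joint lever below 0.12 rad and z of lid_front in the frame of drybox below 0.1675 m and velocity of joint lever below 0.05 rad/s); the robot touches nothing.
It fails at once if the light bar is bumped (over 3 N) (contact force between the arm and lightbar above 3 N).
It fails at once if the light bar is bumped by the fingers (over 3 N) (contact force between the fingers and lightbar above 3 N).
It fails at once if a clip, the bottle or the jar is moved more than 40 mm (distance of any of clip_yellow, clip_grey, glue_bottle, nozzle_jar from where it was at the start of the episode above 0.04 m).
It also fails if it takes over 64 s, if anything falls off the work surface, if the arm or the gripper's body presses on something with over 40 N, if the wrist force passes 120 N, or if a joint passes its speed limit or range.

ROBOT

A 6-joint arm with a two-finger parallel gripper is mounted at the origin on the work surface. World frame = base frame: x ahead of the robot, y to its left, z up, the work surface at z = 0. Lengths are in m, angles in rad, forces in N, time in s.
With the tool pointing down it reaches from about 0.3 to 0.875 m from the base axis. Payload 4.2 kg.
Tool frame: the origin (TCP) lies midway between the tips of the shut fingers; the grasp point (between the pads) lies 19 mm behind it (bot.grip_point_offset is the distance from the TCP to the grasp point, in m); z points along the fingers, y is the line along which they close (so a half turn about z gives the same grasp; the last joint's range is limited). The gripper opens to 85 mm and grips with 20 to 120 N. Pads are 22 mm wide; open, the fingers measure 114 mm over their backs; the gripper's body (76 mm by 85 mm) begins 54 mm behind the grasp point. The pads swing forward as they close: fully open they stand 13 mm farther back than shut.
Start: joints at [1.318, 0.32, 1.565, -0, 1.257, -0.02], TCP at [0.133, 0.56, 0.231] pointing down, gripper open.
Joint ranges: [-3.11, 3.11], [-0.84, 2.01], [0.21, 2.61], [-1.34, 4.49], [0.05, 2.63], [-2.56, 2.56]. Speed limits (rad/s): [2.57, 2.57, 3.14, 3.14, 3.14, 3.14].

INTERFACE

Orientations are given as a 3x3 rotation matrix whose columns are the frame's x, y, z axes.
In Python, from bench import bot, grab_frame, camera_info, job gives the robot as it stands.
- The arm moves only by the tool step_arm, never from a script. Its arguments are lists of equal length, an entry for each row: "translation": the shift along the tool's x, y, z in cm, a list of three; "roll": the turn about the tool's z in rad. A call has exactly 5 rows; each row shifts and turns the commanded pose from where the row before left it, along the tool's axes as they then stand; what a row does not reach is not made up. A row lasts 1/10 s, in which the tool goes at most 50 mm and 8.59 degrees, less where a joint would pass 70% of its speed; a pose out of reach is approached as far as the arm can. A call is refused whole if a number of a shift passes 5 or a number of a turn 0.15, either way. A call with a gripper value outside its range is refused whole. "hand" is the finger opening in cm, from 0 to 8.54, set as the call begins (left out, the last holds). The fingers move at their own pace and stop on an object; "grip_force" is the grip in N (left out, the last holds). Time passes only in rows, so rows that do not move let the fingers close, or fill a call up. It gives the time, the measured TCP pose, the force, the opening and the grip force at its end, in the units of the state.
- bot.get_state(): the state, without advancing time (a new reading comes with each control period).
- grab_frame(name): name is "side" or "top" or "wrist"; returns the picture (480x640x3 uint8, red, green, blue); there is no depth.
- camera_info(name): a dict with "K" (3x3 intrinsics, pixels), "position" and "rotation" of the camera in the world. Camera axes: x right, y down, z forward; pixel columns grow to the right and rows downward; lengths in m; the calibration is good to about 2 mm. A picture is of the moment at which its call begins: read the wrist's pose just before it. camera_info takes no time and is no camera call; for the wrist camera it gives the pose at the moment of the call.
- job.job_done(): hands the job in; it is judged then, once.
The state is a dict: "t": time; "joints": joint angles; "joint_vel": joint speeds; "joint_efforts": joint torques, N m; "ee_pos": TCP position; "tool_rot": TCP orientation; "wrist_force": force on the tool from outside, world axes, zero at the start; "moment": the same for the moment, N m; "grip_width": opening from 0.0 (shut) to 1.0 (fully open); "gripper_force": force on a finger pad.
Only numpy, scipy, OpenCV 4.12 (cv2) and the standard library are available. Lean on these libraries where they do the work, as an engineer would, in place of code of your own. Each camera call takes 0.05 s, during which the arm holds its last target. There are 200 camera calls.

## Working session

There is one attempt and no reset: what is moved stays moved. The work goes in short steps, Python scripts to look and compute and a tool call to move; the robot and the scene stay as the last step left them, time stands still between calls to the robot, and variables do not carry over. Pictures are saved under pics/ and viewed, at most 10 in all, crops included, and the job is handed in when it is done.

Besides the shell and the picture viewer there is one more tool, called as name(argument=value, ...) on one line, values as JSON. step_arm: Moves the arm, as the interface text tells. Its arguments: {"type":"object","properties":{"translation":{"type":"array"},"roll":{"type":"array"},"hand":{"type":"number"},"grip_force":{"type":"number"}},"required":["translation","roll"]}

```bash
mkdir -p pics; ls
python3 - <<'E'
from bench import bot,grab_frame,camera_info,job
import cv2,numpy as np
for n in ("side","top"):
    f=grab_frame(n); cv2.imwrite(f"pics/{n}0.png",f[:,:,::-1]); c=camera_info(n); print(n,c)
s=bot.get_state(); print(s)
E
```

```text
pics
side {'K': array([[585.27836229,   0.        , 321.37718124],
       [  0.        , 585.27836229, 239.03395931],
       [  0.        ,   0.        ,   1.        ]]), 'position': array([0.30580359, 1.32338348, 1.43189442]), 'rotation': array([[-0.98413282, -0.10956597,  0.1395632 ],
       [-0.17659556,  0.68118304, -0.71049537],
       [-0.01722197, -0.72386806, -0.68972345]])}
top {'K': array([[592.23799139,   0.        , 314.42137048],
       [  0.        , 592.23799139, 236.69673138],
       [  0.        ,   0.        ,   1.        ]]), 'position': array([ 0.4041678 , -0.01426459,  1.60314551]), 'rotation': array([[-0.01874961, -0.99230513,  0.12238864],
       [-0.99974793,  0.02011922,  0.00996434],
       [-0.01235003, -0.12217096, -0.99243223]])}
{'t': 0.1, 'joints': array([ 1.31800000e+00,  3.20217172e-01,  1.56555105e+00,  2.69338303e-05,
        1.25737546e+00, -2.00028929e-02]), 'joint_vel': array([ 0.00113181, -0.00194706, -0.0037388 ,  0.00017833,  0.00042183,
       -0.00035799]), 'joint_efforts': array([ 1.15629926e-03, -4.16407943e+01, -2.34703267e+01,  8.76157856e-06,
        4.92950945e-03,  3.02166245e-05]), 'ee_pos': array([0.13253912, 0.55908773, 0.23057485]), 'tool_rot': array([[-9.73023826e-01,  2.30704279e-01, -4.12738329e-04],
       [ 2.30704642e-01,  9.73022678e-01, -1.49532164e-03],
       [ 5.66266525e-05, -1.55020423e-03, -9.99998797e-01]]), 'wrist_force': array([-0.33061583,  0.35947268,  0.43744766]), 'moment': array([-0.04580306, -0.03010407,  0.0289758 ]), 'gripper_force': 0.0, 'grip_width': 1.003229627569807}
```

View pics/side0.png

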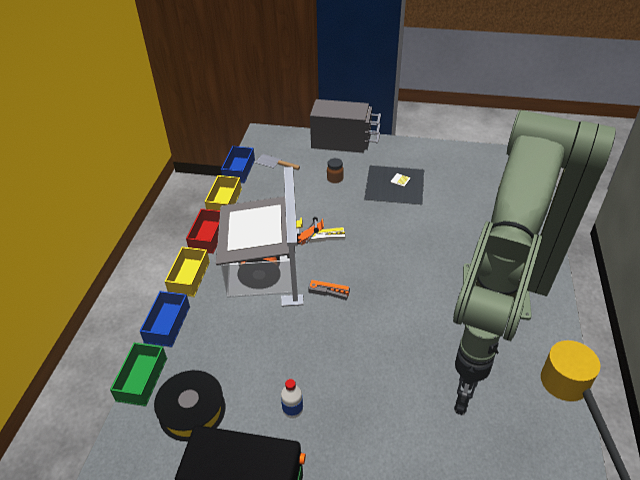

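View pics/top0.png

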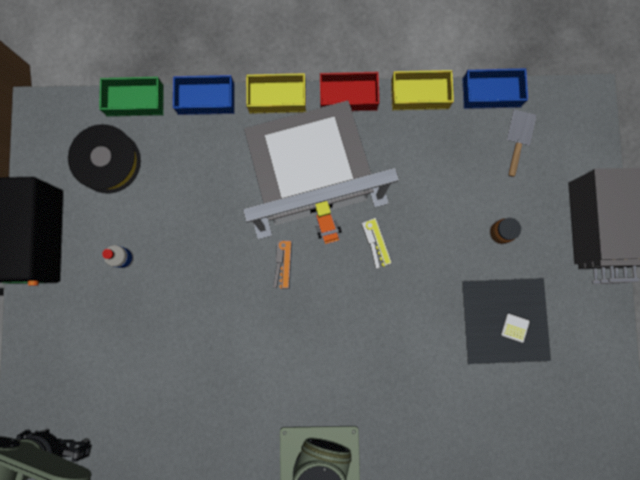

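```bash
cat > h.py <<'E'
import numpy as np,cv2
from bench import bot,grab_frame,camera_info,job
def ray(c,p):
    d=c["rotation"]@np.linalg.inv(c["K"])@np.array([p[0],p[1],1.]); return c["position"],d/np.linalg.norm(d)
def onz(c,p,z):
    o,d=ray(c,p); return o+d*(z-o[2])/d[2]
def onplane(c,p,q,n):
    o,d=ray(c,p); return o+d*((q-o)@n)/(d@n)
def proj(c,P):
    q=c["K"]@(c["rotation"].T@(np.asarray(P)-c["position"])); return q[:2]/q[2]
E
python3 - <<'E'
from h import *
s=cv2.imread("pics/side0.png");t=cv2.imread("pics/top0.png")
a=cv2.resize(s[190:260,270:360],None,fx=8.5,fy=8.5,interpolation=2)[:, :400*2]
cs=cv2.resize(s[195:265,280:360],(400,350),interpolation=2); ct=cv2.resize(t[190:260,280:360],(400,350),interpolation=2)
cv2.imwrite("pics/crop0.png",np.hstack([cs,ct]))
c=camera_info("top")
hsv=cv2.cvtColor(t,cv2.COLOR_BGR2HSV)
# light bar: corners by hand, top z .276
for p in [(245,212),(396,171),(398,180),(247,221)]: print(onz(c,p,.276).round(4))
# bar's edges: fit via brightness mask
g=t.astype(int); roi=np.zeros(t.shape[:2],bool); roi[160:230,235:405]=1
m=roi&(g.min(2)>120)&(g.max(2)<200)&(hsv[:,:,1]<50)
n,l,st,ce=cv2.connectedComponentsWithStats(m.astype(np.uint8)); k=1+np.argmax(st[1:,4]); print(st[k],ce[k])
r=cv2.minAreaRect(np.argwhere(l==k)[:,::-1].astype(np.float32)); print(r)
B=np.array([onz(c,p,.276) for p in cv2.boxPoints(r)]); print(B.round(4), B.mean(0))
E
```

```text
[0.6276 0.1558 0.276 ]
[ 0.7153 -0.1902  0.276 ]
[ 0.6942 -0.194   0.276 ]
[0.6068 0.1513 0.276 ]
[ 244  160  155   61 3935] [314.56747141 184.26302414]
((315.2231140136719, 174.98460388183594), (52.1849479675293, 157.60731506347656), 74.74488067626953)
[[ 0.7245  0.1844  0.276 ]
 [ 0.8146 -0.167   0.276 ]
 [ 0.6956 -0.1943  0.276 ]
 [ 0.6071  0.1535  0.276 ]] [ 0.71043524 -0.00584076  0.276     ]
```

View pics/crop0.png

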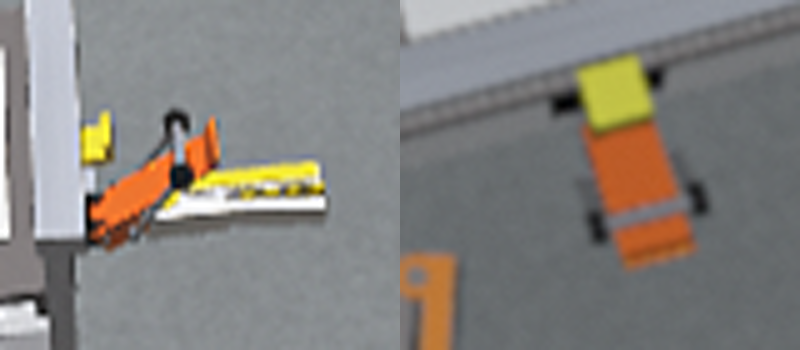

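```bash
cat >> h.py <<'E'
a=0.248; X=np.array([np.cos(a),np.sin(a),0]);Y=np.array([-np.sin(a),np.cos(a),0]);Z=np.array([0,0,1.])
O=np.array([.664,-.0186,0])
RB=np.c_[X,Y,Z]
def tb(p): return RB.T@(np.asarray(p)-O)
def tri(p,q,c1=None,c2=None):
    (o1,d1),(o2,d2)=ray(c1 or camera_info("top"),p),ray(c2 or camera_info("side"),q)
    st=np.linalg.lstsq(np.c_[d1,-d2],o2-o1,rcond=None)[0]
    A,B=o1+d1*st[0],o2+d2*st[1]; return (A+B)/2,np.linalg.norm(A-B)
E
python3 - <<'E'
from h import *
for nm,p,q in [("hook",(329.4,232.2),(315.9,224.7)),("levertip",(331.8,241),(322.6,221)),
  ("keeper top outer edge mid",(324.9,215),(301.5,220))]:
    P,e=tri(p,q); print(nm,P.round(4),(tb(P)*1e3).round(1),round(e*1e3,1))
E
```

```text
hook [ 0.5903 -0.0366  0.1725] [-75.9   0.6 172.5] 1.2
levertip [ 0.568  -0.0416  0.187 ] [-98.7   1.2 187. ] 1.0
keeper top outer edge mid [ 0.6317 -0.0261  0.1956] [-33.1   0.6 195.6] 3.9
```

step_arm(translation=[[0,0,-2],[0,0,-2],[0,0,-2],[0,0,-2],[0,0,-2]], roll=[[0,-0.14,0],[0,-0.14,0],[0,-0.14,0],[0,-0.14,0],[0,-0.14,0]])

```text
$.roll[0]: bad value
```

step_arm(translation=[[0,0,-3],[0,0,-3],[0,0,-3],[0,0,-3],[0,0,-3]], roll=[-0.12,-0.12,-0.12,-0.12,0])

```text
t: 0.6
ee_pos: [0.1326, 0.5592, 0.3821]
tool_rot: [[-0.969, -0.247, -0.0], [-0.247, 0.969, -0.001], [0.0, -0.001, -1.0]]
wrist_force: [0.1, 0.6, 1.1]
grip_width: 1.0
gripper_force: 0.0
```

step_arm(translation=[[-1,-4.6,0],[-1,-4.6,0],[-1,-4.6,0],[-1,-4.6,0],[-1,-4.6,0]], roll=[0,0,0,0,0])

```text
t: 1.1
ee_pos: [0.2377, 0.3468, 0.3809]
tool_rot: [[-0.969, -0.245, -0.0], [-0.245, 0.969, -0.001], [0.0, -0.001, -1.0]]
wrist_force: [1.0, 0.2, -0.5]
grip_width: 0.997
gripper_force: 0.0
```

step_arm(translation=[[-1,-4.6,0],[-1,-4.6,0],[-1,-4.6,0],[-1,-4.6,0],[-1,-4.6,0]], roll=[0,0,0,0,0])

```text
t: 1.6
ee_pos: [0.3423, 0.1361, 0.3812]
tool_rot: [[-0.97, -0.245, 0.0], [-0.245, 0.97, 0.0], [-0.0, 0.0, -1.0]]
wrist_force: [0.9, 0.5, 0.6]
grip_width: 0.999
gripper_force: 0.0
```

step_arm(translation=[[-1,-4.2,-2],[-1,-4.2,-2],[-1,-4.2,-2],[-1,-4.2,-2],[-1,-4.2,-2]], roll=[0,0,0,0,0])

```text
t: 2.1
ee_pos: [0.4423, -0.0553, 0.4819]
tool_rot: [[-0.97, -0.244, -0.0], [-0.244, 0.97, 0.0], [0.0, 0.0, -1.0]]
wrist_force: [0.1, 1.1, -0.5]
grip_width: 0.998
gripper_force: 0.0
```

step_arm(translation=[[0,0,-5],[0,0,-5],[0,0,-5],[0,0,-5],[0,0,-5]], roll=[0,0,0,0,0])

```text
t: 2.6
ee_pos: [0.4417, -0.0536, 0.7078]
tool_rot: [[-0.97, -0.244, 0.005], [-0.244, 0.97, -0.001], [-0.004, -0.002, -1.0]]
wrist_force: [0.6, -0.3, 1.1]
grip_width: 0.993
gripper_force: 0.0
```

```bash
python3 -c "
from h import *
s=bot.get_state();print(s['joints'].round(3),s['ee_pos'])"
```

```text
[-0.147  0.301  0.334  0.     2.501 -1.964] [ 0.44174649 -0.05355304  0.70782828]
```

step_arm(translation=[[0,0,-5],[0,0,-5],[0,0,-5],[0,0,-5],[0,0,-5]], roll=[0,0,0,0,0])

```text
t: 3.1
ee_pos: [0.3576, -0.0433, 0.7646]
tool_rot: [[-0.967, -0.244, 0.071], [-0.245, 0.969, -0.008], [-0.067, -0.026, -0.997]]
wrist_force: [-0.5, 0.2, -0.2]
grip_width: 1.003
gripper_force: 0.0
```

```bash
python3 -c "
from h import *
s=bot.get_state();print(s['joints'].round(3),s['ee_pos'])"
```

```text
[-0.155  0.231  0.214  0.005  2.626 -1.968] [ 0.35762881 -0.04331725  0.76457319]
```

step_arm(translation=[[4,0,-3],[4,0,-3],[4,0,-3],[4,0,-3],[4,0,-3]], roll=[0,0,0,0,0])

```text
t: 3.6
ee_pos: [0.2193, -0.1036, 0.8197]
tool_rot: [[-0.942, -0.228, 0.246], [-0.252, 0.965, -0.072], [-0.221, -0.13, -0.967]]
wrist_force: [0.7, -0.8, -0.1]
grip_width: 1.006
gripper_force: 0.0
```

```bash
python3 -c "
from h import *
s=bot.get_state();print(s['joints'].round(3),s['ee_pos'])"
```

```text
[-0.591  0.049  0.214  0.158  2.625 -2.261] [ 0.21930467 -0.10358767  0.81972996]
```

step_arm(translation=[[-2.6,3.3,2.5],[-2.6,3.3,2.5],[-2.6,3.3,2.5],[-2.6,3.3,2.5],[-2.6,3.3,2.5]], roll=[0,0,0,0,0])

```text
t: 4.1
ee_pos: [0.3239, 0.0557, 0.7224]
tool_rot: [[-0.943, -0.223, 0.246], [-0.246, 0.967, -0.063], [-0.224, -0.12, -0.967]]
wrist_force: [1.0, -1.8, 1.0]
grip_width: 0.998
gripper_force: 0.0
```

```bash
python3 -c "
from h import *
s=bot.get_state();print(s['joints'].round(3),s['ee_pos'])"
```

```text
[ 0.255 -0.059  0.771 -0.152  2.198 -1.661] [0.32391911 0.05573412 0.72239752]
```

step_arm(translation=[[2,-0.5,-4.5],[2,-0.5,-4.5],[2,-0.5,-4.5],[2,-0.5,-4.5],[2,-0.5,-4.5]], roll=[0,0,0,0,0])

```text
t: 4.6
ee_pos: [0.1969, 0.014, 0.8335]
tool_rot: [[-0.924, -0.221, 0.311], [-0.252, 0.966, -0.063], [-0.287, -0.137, -0.948]]
wrist_force: [-0.6, -0.7, 0.2]
grip_width: 1.001
gripper_force: 0.0
```

```bash
python3 -c "
from h import *
s=bot.get_state();print(s['joints'].round(3),s['ee_pos'])"
```

```text
[ 0.225 -0.011  0.215 -0.269  2.625 -1.846] [0.1969413  0.01402259 0.8334518 ]
```

step_arm(translation=[[0,-0.5,-4.9],[0,-0.5,-4.9],[0,-0.5,-4.9],[0,-0.5,-4.9],[0,-0.5,-4.9]], roll=[0,0,0,0,0])

```text
t: 5.1
ee_pos: [0.1289, -0.0064, 0.8494]
tool_rot: [[-0.888, -0.226, 0.399], [-0.27, 0.961, -0.057], [-0.371, -0.159, -0.915]]
wrist_force: [-0.1, -0.8, -0.1]
grip_width: 0.998
gripper_force: 0.0
```

```bash
python3 -c "
from h import *
s=bot.get_state();print(s['joints'].round(3),s['ee_pos'])"
```

```text
[ 0.118 -0.11   0.214 -0.212  2.625 -1.921] [ 0.12888399 -0.00642941  0.84937045]
```

step_arm(translation=[[0,1.2,-4.7],[0,1.2,-4.7],[0,1.2,-4.7],[0,1.2,-4.7],[0,1.2,-4.7]], roll=[0,0,0,0,0])

```text
t: 5.6
ee_pos: [0.061, 0.0304, 0.8591]
tool_rot: [[-0.845, -0.198, 0.497], [-0.26, 0.964, -0.06], [-0.467, -0.18, -0.866]]
wrist_force: [0.5, -0.1, -0.8]
grip_width: 1.0
gripper_force: 0.0
```

```bash
python3 -c "
from h import *
s=bot.get_state();print(s['joints'].round(3),s['ee_pos'])"
```

```text
[-0.365 -0.222  0.215  0.249  2.625 -1.935] [0.06095873 0.03041842 0.85908475]
```

step_arm(translation=[[-1.8,3.6,1.6],[-1.8,3.6,1.6],[-1.8,3.6,1.6],[-1.8,3.6,1.6],[-1.8,3.6,1.6]], roll=[0,0,0,0,0])

```text
t: 6.1
ee_pos: [0.1084, 0.1636, 0.8162]
tool_rot: [[-0.849, -0.202, 0.488], [-0.266, 0.962, -0.063], [-0.457, -0.183, -0.87]]
wrist_force: [-1.7, 0.9, -0.1]
grip_width: 0.999
gripper_force: 0.0
```

step_arm(translation=[[-1.7,0,-4.6],[-1.7,0,-4.6],[-1.7,0,-4.6],[-1.7,0,-4.6],[-1.7,0,-4.6]], roll=[0,0,0,0,0])

```text
t: 6.6
ee_pos: [0.0731, 0.1634, 0.8523]
tool_rot: [[-0.817, -0.202, 0.54], [-0.268, 0.962, -0.045], [-0.511, -0.182, -0.84]]
wrist_force: [0.4, -0.2, 0.0]
grip_width: 0.998
gripper_force: 0.0
```

```bash
python3 -c "
from h import *
s=bot.get_state();print(s['joints'].round(3),s['ee_pos'])"
```

```text
[-1.007 -0.318  0.215  1.067  2.625 -1.745] [0.073127   0.16338515 0.85229236]
```

step_arm(translation=[[-0.8,1.9,1.9],[-0.8,1.9,1.9],[-0.8,1.9,1.9],[-0.8,1.9,1.9],[-0.8,1.9,1.9]], roll=[0,0,0,0,0])

```text
t: 7.1
ee_pos: [0.1386, 0.2627, 0.7747]
tool_rot: [[-0.817, -0.203, 0.54], [-0.269, 0.962, -0.045], [-0.51, -0.182, -0.841]]
wrist_force: [-0.9, 0.5, 0.8]
grip_width: 1.001
gripper_force: 0.0
```

step_arm(translation=[[-0.8,1.9,2.2],[-0.8,1.9,2.2],[-0.8,1.9,2.2],[-0.8,1.9,2.2],[-0.8,1.9,2.2]], roll=[0,0,0,0,0])

```text
t: 7.6
ee_pos: [0.2116, 0.3598, 0.6852]
tool_rot: [[-0.817, -0.203, 0.54], [-0.269, 0.962, -0.046], [-0.51, -0.182, -0.841]]
wrist_force: [0.0, -0.4, 0.6]
grip_width: 1.001
gripper_force: 0.0
```

```bash
python3 -c "
from h import *
s=bot.get_state();print(s['joints'].round(3),s['ee_pos'])"
```

```text
[-1.646 -0.831  0.916  1.431  2.563 -2.071] [0.2115971  0.35981596 0.68518746]
```

step_arm(translation=[[1.4,-3.1,-1.5],[1.4,-3.1,-1.5],[1.4,-3.1,-1.5],[1.4,-3.1,-1.5],[1.4,-3.1,-1.5]], roll=[0,0,0,0,0])

```text
t: 8.1
ee_pos: [0.1443, 0.193, 0.7418]
tool_rot: [[-0.818, -0.202, 0.539], [-0.268, 0.962, -0.046], [-0.51, -0.182, -0.841]]
wrist_force: [-1.1, 0.8, 0.8]
grip_width: 0.998
gripper_force: 0.0
```

step_arm(translation=[[1.4,-3.1,-1.5],[1.4,-3.1,-1.5],[1.4,-3.1,-1.5],[1.4,-3.1,-1.5],[1.4,-3.1,-1.5]], roll=[0,0,0,0,0])

```text
t: 8.6
ee_pos: [0.0851, 0.0569, 0.7873]
tool_rot: [[-0.82, -0.203, 0.536], [-0.267, 0.963, -0.044], [-0.507, -0.179, -0.843]]
wrist_force: [-0.4, 0.4, -0.4]
grip_width: 1.002
gripper_force: 0.0
```

```bash
cat > st.py <<'E'
from h import *
s=bot.get_state();print(s['joints'].round(3),s['ee_pos'].round(4)); print(s['tool_rot'].round(3).tolist(),'wc',(s['ee_pos']-.34*s['tool_rot'][:,2]).round(3))
E
python3 st.py
```

```text
[-0.588 -0.468  0.792  0.35   2.278 -2.115] [0.0851 0.0569 0.7873]
[[-0.82, -0.203, 0.536], [-0.267, 0.963, -0.044], [-0.507, -0.179, -0.843]] wc [-0.097  0.072  1.074]
```

step_arm(translation=[[-1.7,-2.4,2.1],[-1.7,-2.4,2.1],[-1.7,-2.4,2.1],[-1.7,-2.4,2.1],[-1.7,-2.4,2.1]], roll=[0,0,0,0,0])

```text
t: 9.1
ee_pos: [0.1967, -0.0222, 0.7679]
tool_rot: [[-0.829, -0.179, 0.53], [-0.244, 0.968, -0.055], [-0.503, -0.175, -0.846]]
wrist_force: [-0.5, -0.5, 0.8]
grip_width: 0.998
gripper_force: 0.0
```

step_arm(translation=[[-1.7,-2.4,2.1],[-1.7,-2.4,2.1],[-1.7,-2.4,2.1],[-1.7,-2.4,2.1],[-1.7,-2.4,2.1]], roll=[0,0,0,0,0])

```text
t: 9.6
ee_pos: [0.3498, -0.1167, 0.74]
tool_rot: [[-0.825, -0.203, 0.527], [-0.262, 0.964, -0.039], [-0.5, -0.171, -0.849]]
wrist_force: [-0.5, -0.5, 0.2]
grip_width: 1.001
gripper_force: 0.0
```

```bash
python3 st.py
```

```text
[-0.575 -0.162  0.919  0.269  1.874 -2.252] [ 0.3498 -0.1167  0.74  ]
[[-0.825, -0.203, 0.527], [-0.262, 0.964, -0.039], [-0.5, -0.171, -0.849]] wc [ 0.171 -0.103  1.029]
```

step_arm(translation=[[-1.4,4.2,1],[-1.4,4.2,1],[-1.4,4.2,1],[-1.4,4.2,1],[-1.4,4.2,1]], roll=[0,0,0,0,0])

```text
t: 10.1
ee_pos: [0.3858, 0.0749, 0.7025]
tool_rot: [[-0.827, -0.201, 0.525], [-0.26, 0.965, -0.04], [-0.498, -0.169, -0.85]]
wrist_force: [1.6, -0.9, 0.2]
grip_width: 0.999
gripper_force: 0.0
```

step_arm(translation=[[-1.4,4.2,1],[-1.4,4.2,1],[-1.4,4.2,1],[-1.4,4.2,1],[-1.4,4.2,1]], roll=[0,0,0,0,0])

```text
t: 10.6
ee_pos: [0.4274, 0.295, 0.6588]
tool_rot: [[-0.827, -0.204, 0.524], [-0.262, 0.964, -0.038], [-0.497, -0.169, -0.851]]
wrist_force: [0.1, -0.3, 0.8]
grip_width: 0.999
gripper_force: 0.0
```

step_arm(translation=[[-1.4,4.2,1],[-1.4,4.2,1],[-1.4,4.2,1],[-1.4,4.2,1],[-1.4,4.2,1]], roll=[0,0,0,0,0])

```text
t: 11.1
ee_pos: [0.4693, 0.5136, 0.6155]
tool_rot: [[-0.827, -0.203, 0.524], [-0.262, 0.964, -0.039], [-0.497, -0.169, -0.851]]
wrist_force: [0.7, 0.1, 0.4]
grip_width: 1.002
gripper_force: 0.0
```

step_arm(translation=[[-3.8,2.1,-2.1],[-3.8,2.1,-2.1],[-3.8,2.1,-2.1],[-3.8,2.1,-2.1],[-3.8,2.1,-2.1]], roll=[0,0,0,0,0])

```text
t: 11.6
ee_pos: [0.4928, 0.569, 0.6606]
tool_rot: [[-0.765, -0.228, 0.602], [-0.259, 0.965, 0.035], [-0.59, -0.129, -0.797]]
wrist_force: [0.6, -0.9, 1.1]
grip_width: 0.998
gripper_force: 0.0
```

```bash
python3 st.py
```

```text
[ 1.058  0.573  0.214 -0.568  1.909 -1.104] [0.4928 0.569  0.6606]
[[-0.765, -0.228, 0.602], [-0.259, 0.965, 0.035], [-0.59, -0.129, -0.797]] wc [0.288 0.557 0.932]
```

step_arm(translation=[[2.8,1.4,-2.2],[2.8,1.4,-2.2],[2.8,1.4,-2.2],[2.8,1.4,-2.2],[2.8,1.4,-2.2]], roll=[0,0,0,0,0])

```text
t: 12.1
ee_pos: [0.302, 0.5949, 0.6586]
tool_rot: [[-0.766, -0.228, 0.601], [-0.258, 0.966, 0.038], [-0.589, -0.126, -0.798]]
wrist_force: [0.2, 0.1, 0.1]
grip_width: 1.005
gripper_force: 0.0
```

step_arm(translation=[[2.8,1.4,-2.2],[2.8,1.4,-2.2],[2.8,1.4,-2.2],[2.8,1.4,-2.2],[2.8,1.4,-2.2]], roll=[0,0,0,0,0])

```text
t: 12.6
ee_pos: [0.1133, 0.6223, 0.655]
tool_rot: [[-0.767, -0.228, 0.6], [-0.258, 0.966, 0.038], [-0.588, -0.125, -0.799]]
wrist_force: [-0.3, -0.1, -0.0]
grip_width: 1.002
gripper_force: 0.0
```

step_arm(translation=[[-2.5,3,-2.9],[-2.5,3,-2.9],[-2.5,3,-2.9],[-2.5,3,-2.9],[-2.5,3,-2.9]], roll=[0,0,0,0,0])

```text
t: 13.1
ee_pos: [0.101, 0.6692, 0.6785]
tool_rot: [[-0.708, -0.284, 0.647], [-0.249, 0.957, 0.148], [-0.661, -0.056, -0.748]]
wrist_force: [0.1, 0.7, 0.0]
grip_width: 0.998
gripper_force: 0.0
```

```bash
python3 st.py
```

```text
[ 1.719  0.569  0.214 -0.865  2.089 -0.712] [0.101  0.6692 0.6785]
[[-0.708, -0.284, 0.647], [-0.249, 0.957, 0.148], [-0.661, -0.056, -0.748]] wc [-0.119  0.619  0.933]
```

step_arm(translation=[[0.7,-3.95,2.5],[0.7,-3.95,2.5],[0.7,-3.95,2.5],[0.7,-3.95,2.5],[0.7,-3.95,2.5]], roll=[0,0,0,0,0], hand=0)

```text
t: 13.6
ee_pos: [0.202, 0.5121, 0.5906]
tool_rot: [[-0.704, -0.285, 0.65], [-0.25, 0.957, 0.149], [-0.665, -0.058, -0.745]]
wrist_force: [0.6, 0.1, 1.0]
grip_width: 0.141
gripper_force: 0.0
```

step_arm(translation=[[0.7,-3.95,2.5],[0.7,-3.95,2.5],[0.7,-3.95,2.5],[0.7,-3.95,2.5],[0.7,-3.95,2.5]], roll=[0,0,0,0,0])

```text
t: 14.1
ee_pos: [0.3143, 0.333, 0.4871]
tool_rot: [[-0.702, -0.285, 0.652], [-0.25, 0.957, 0.149], [-0.666, -0.059, -0.743]]
wrist_force: [0.6, -0.4, 0.7]
grip_width: 0.0
gripper_force: 0.0
```

step_arm(translation=[[0.7,-3.95,2.5],[0.7,-3.95,2.5],[0.7,-3.95,2.5],[0.7,-3.95,2.5],[0.7,-3.95,2.5]], roll=[0,0,0,0,0.05])

```text
t: 14.6
ee_pos: [0.4275, 0.1531, 0.3844]
tool_rot: [[-0.713, -0.247, 0.657], [-0.202, 0.969, 0.145], [-0.672, -0.029, -0.74]]
wrist_force: [0.2, 1.6, -1.5]
grip_width: -0.005
gripper_force: 0.0
```

```bash
python3 st.py
```

```text
[ 0.407 -0.283  2.007 -0.198  0.699 -1.32 ] [0.4275 0.1531 0.3844]
[[-0.713, -0.247, 0.657], [-0.202, 0.969, 0.145], [-0.672, -0.029, -0.74]] wc [0.204 0.104 0.636]
```

step_arm(translation=[[1.1,-4.3,2.1],[1.1,-4.3,2.1],[1.1,-4.3,2.1],[1.1,-4.3,2.1],[1.1,-4.3,2.1]], roll=[0,0,0,0,0])

```text
t: 15.1
ee_pos: [0.4911, 0.0001, 0.2986]
tool_rot: [[-0.72, -0.256, 0.645], [-0.212, 0.966, 0.146], [-0.661, -0.031, -0.75]]
wrist_force: [0.6, 0.8, 0.5]
grip_width: -0.001
gripper_force: 0.0
```

step_arm(translation=[[0,0,0],[0,0,0],[0,0,0],[0,0,0],[0,0,0]], roll=[0,0,0,0,0])

```text
t: 15.6
ee_pos: [0.4899, 0.0035, 0.2967]
tool_rot: [[-0.723, -0.26, 0.64], [-0.214, 0.965, 0.15], [-0.657, -0.029, -0.753]]
wrist_force: [-0.9, 0.4, -1.3]
grip_width: 0.0
gripper_force: 0.0
```

Run:
```python
from h import *
import pickle
exec(open('st.py').read()); print(tb(s['ee_pos']).round(4))
for n in("wrist","side"):
    c=camera_info(n); f=grab_frame(n); cv2.imwrite(f"pics/{n}1.png",f[:,:,::-1]); pickle.dump(c,open(n+"1.pkl","wb"))
    print(n,c["position"],c["rotation"].round(3).tolist(),c["K"][0,0])
```

```text
[-0.193 -0.141  2.122  0.539  0.554 -2.413] [0.4899 0.0035 0.2967]
[[-0.723, -0.26, 0.64], [-0.214, 0.965, 0.15], [-0.657, -0.029, -0.753]] wc [ 0.272 -0.047  0.553]
[-0.1633  0.0642  0.2967]
wrist [ 0.34290086 -0.03461695  0.35390854] [[-0.26, 0.499, 0.827], [0.965, 0.161, 0.207], [-0.03, 0.852, -0.523]] 413.45959569446677
side [0.30580359 1.32338348 1.43189442] [[-0.984, -0.11, 0.14], [-0.177, 0.681, -0.71], [-0.017, -0.724, -0.69]] 585.2783622948365
```

View pics/wrist1.png

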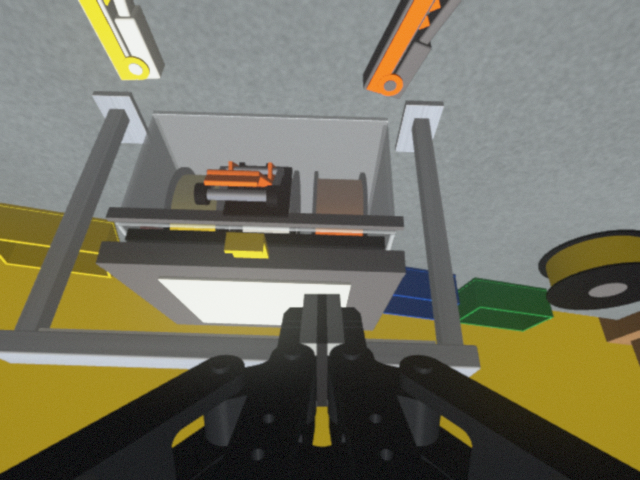

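step_arm(translation=[[0,0,0],[0,0,0],[0,0,0],[0,0,0],[0,0,0]], roll=[0.15,0.15,0.15,0.15,0.15])

```text
t: 16.2
ee_pos: [0.4899, 0.0028, 0.2958]
tool_rot: [[-0.704, 0.309, 0.639], [0.507, 0.849, 0.149], [-0.496, 0.43, -0.754]]
wrist_force: [0.3, 0.3, -0.1]
grip_width: -0.0
gripper_force: 0.0
```

step_arm(translation=[[0,0,0],[0,0,0],[0,0,0],[0,0,0],[0,0,0]], roll=[0.15,0.15,0.15,0.15,0.15])

```text
t: 16.7
ee_pos: [0.4899, 0.0028, 0.2958]
tool_rot: [[-0.305, 0.706, 0.639], [0.95, 0.275, 0.149], [-0.07, 0.653, -0.754]]
wrist_force: [-0.5, -0.1, -0.1]
grip_width: -0.002
gripper_force: 0.0
```

step_arm(translation=[[0,0,0],[0,0,0],[0,0,0],[0,0,0],[0,0,0]], roll=[0.15,0.15,0.15,0.15,0.15])

```text
t: 17.2
ee_pos: [0.4899, 0.0028, 0.2958]
tool_rot: [[0.258, 0.724, 0.639], [0.882, -0.446, 0.149], [0.393, 0.525, -0.754]]
wrist_force: [0.0, 0.2, 1.1]
grip_width: 0.005
gripper_force: 0.0
```

step_arm(translation=[[0,0,0],[0,0,0],[0,0,0],[0,0,0],[0,0,0]], roll=[0.15,0.15,0.15,0.15,0.15])

```text
t: 17.7
ee_pos: [0.4899, 0.0028, 0.2958]
tool_rot: [[0.683, 0.354, 0.639], [0.341, -0.928, 0.149], [0.646, 0.116, -0.754]]
wrist_force: [-0.2, -0.5, 0.8]
grip_width: -0.002
gripper_force: 0.0
```

```bash
python3 st.py
python3 - <<'E'
from h import *
import pickle
w=cv2.imread("pics/wrist1.png"); cw=pickle.load(open("wrist1.pkl","rb"))
s=cv2.imread("pics/side1.png")
cv2.imwrite("pics/crop1.png",np.hstack([cv2.resize(w[155:265,185:295],(400,400),interpolation=2),cv2.resize(s[195:265,285:355],(400,400),interpolation=2)]))
# project the measured points into wrist
for x,z in [(-30,166),(-30,192),(-76,172),(-30,115)]:
    print(x,z,proj(cw,O+RB@np.array([x,0,z])/1e3).round(1))
for x,y,z in [(0,130,150),(0,-130,150)]: print(proj(cw,O+RB@np.array([x,y,z])/1e3).round(1))
for y in (165,-165): print('post foot front',y,proj(cw,O+RB@np.array([-3,y,0])/1e3).round(1))
E
```

```text
[-0.195 -0.139  2.123  0.54   0.553  0.593] [0.4899 0.0028 0.2958]
[[0.683, 0.354, 0.639], [0.341, -0.928, 0.149], [0.646, 0.116, -0.754]] wc [ 0.273 -0.048  0.552]
-30 166 [246.3 220.8]
-30 192 [242.2 248. ]
-76 172 [236.4 192.4]
-30 115 [253.5 173.1]
[396.3 229.2]
[110.2 219.7]
post foot front 165 [419.9 112.9]
post foot front -165 [117.8 103.1]
```

View pics/crop1.png

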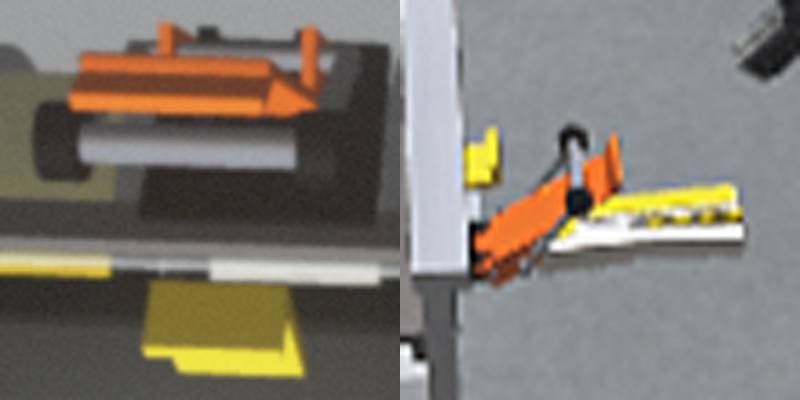

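step_arm(translation=[[0,0,0],[0,0,0],[0,0,0],[0,0,0],[0,0,0]], roll=[0.09,0.09,0,0,0])

```text
t: 18.2
ee_pos: [0.4899, 0.0025, 0.2957]
tool_rot: [[0.734, 0.231, 0.639], [0.177, -0.973, 0.149], [0.656, 0.004, -0.755]]
wrist_force: [0.1, 0.5, 0.6]
grip_width: -0.003
gripper_force: 0.0
```

```bash
cat > mv.py <<'E'
from h import *
import sys
s=bot.get_state(); R=s['tool_rot']; p=s['ee_pos']
print('t',round(s['t'],2),'j',s['joints'].round(2),'box',(tb(p)*1e3).round(1),'F box',(RB.T@s['wrist_force']).round(1))
print('R in box',(RB.T@R).round(3).tolist())
for a in sys.argv[1:]:
    T=O+RB@np.array(eval(a))/1e3; print(a,'->',(R.T@(T-p)*100).round(2)); p=T
E
python3 mv.py "(-67,0,272)" "(-14,0,212)"
python3 - <<'E'
from h import *
import pickle
cw=pickle.load(open("wrist1.pkl","rb"))
for z in (180,186,192,198): print(z,proj(cw,O+RB@np.array([-39,0,z])/1e3).round(1),proj(camera_info("side"),O+RB@np.array([-36.5,0,z])/1e3).round(1))
E
```

```text
t 18.2 j [-0.2  -0.14  2.12  0.54  0.55  0.77] box [-163.6   63.2  295.7] F box [0.2 0.4 0.6]
R in box [[0.755, -0.015, 0.656], [-0.009, -1.0, -0.012], [0.656, 0.004, -0.755]]
(-67,0,272) -> [5.79 6.17 8.2 ]
(-14,0,212) -> [ 0.06 -0.1   8.  ]
180 [242.5 229.2] [303.3 223.6]
186 [241.5 235.6] [303.3 222.2]
192 [240.5 242.2] [303.2 220.8]
198 [239.5 249. ] [303.1 219.3]
```

step_arm(translation=[[1.16,1.23,1.64],[1.16,1.23,1.64],[1.16,1.23,1.64],[1.16,1.23,1.64],[1.16,1.23,1.64]], roll=[0,0,0,0,0])

```text
t: 18.7
ee_pos: [0.6, -0.0355, 0.2717]
tool_rot: [[0.734, 0.23, 0.639], [0.176, -0.973, 0.149], [0.656, 0.003, -0.755]]
wrist_force: [-0.2, 0.2, -0.1]
grip_width: 0.002
gripper_force: 0.0
```

```bash
python3 mv.py "(-14,0,212)"
```

```text
t 18.7 j [-0.23  0.08  1.98  0.64  0.51  0.63] box [-66.2  -0.7 271.7] F box [-0.1  0.2 -0.1]
R in box [[0.755, -0.015, 0.656], [-0.009, -1.0, -0.013], [0.656, 0.003, -0.755]]
(-14,0,212) -> [ 0.02 -0.17  7.93]
```

step_arm(translation=[[0,0,1.58],[0,0,1.58],[0,0,1.58],[0,0,1.58],[0,0,1.58]], roll=[0,0,0,0,0])

```text
t: 19.2
ee_pos: [0.6489, -0.0225, 0.2107]
tool_rot: [[0.735, 0.231, 0.638], [0.176, -0.973, 0.149], [0.655, 0.002, -0.756]]
wrist_force: [0.1, 0.2, 0.3]
grip_width: 0.003
gripper_force: 0.0
```

step_arm(translation=[[-0.2,0,0.23],[-0.2,0,0.23],[-0.2,0,0.23],[-0.2,0,0.23],[-0.2,0,0.23]], roll=[0,0,0,0,0])

```text
t: 19.7
ee_pos: [0.6494, -0.0236, 0.1976]
tool_rot: [[0.733, 0.23, 0.64], [0.175, -0.973, 0.149], [0.657, 0.003, -0.754]]
wrist_force: [-0.1, -0.5, 0.7]
grip_width: -0.002
gripper_force: 0.3
```

```bash
python3 mv.py
python3 - <<'E'
from h import *
w=grab_frame("wrist")[:,:,::-1]; s=grab_frame("side")[:,:,::-1]
cv2.imwrite("pics/c2.png",np.hstack([cv2.resize(w,(400,300)),cv2.resize(s[195:255,275:355],(400,300),interpolation=2)]))
E
```

```text
t 19.7 j [-0.18  0.24  2.    0.87  0.35  0.4 ] box [-15.3  -1.3 197.6] F box [-0.2 -0.5  0.7]
R in box [[0.754, -0.016, 0.657], [-0.01, -1.0, -0.013], [0.657, 0.003, -0.754]]
```

View pics/c2.png

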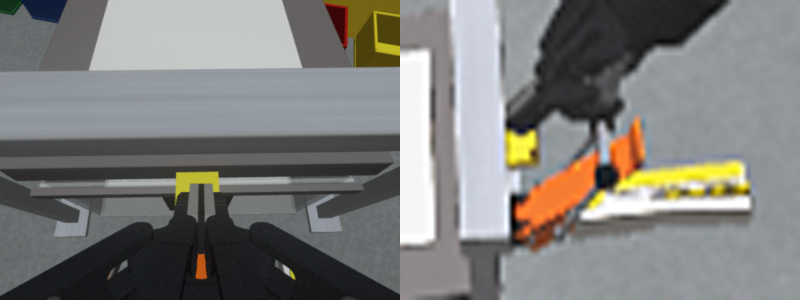

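step_arm(translation=[[-0.2,0,0.23],[-0.2,0,0.23],[-0.2,0,0.23],[-0.2,0,0.23],[-0.2,0,0.23]], roll=[0,0,0,0,0])

```text
t: 20.3
ee_pos: [0.6496, -0.0235, 0.1816]
tool_rot: [[0.734, 0.23, 0.639], [0.175, -0.973, 0.149], [0.656, 0.003, -0.755]]
wrist_force: [0.9, 0.6, 1.2]
grip_width: 0.003
gripper_force: 0.3
```

step_arm(translation=[[-0.2,0,0.23],[-0.2,0,0.23],[-0.2,0,0.23],[-0.1,0,0.11],[0,0,0]], roll=[0,0,0,0,0])

```text
t: 20.8
ee_pos: [0.6505, -0.0237, 0.1724]
tool_rot: [[0.733, 0.229, 0.641], [0.175, -0.973, 0.148], [0.658, 0.003, -0.753]]
wrist_force: [1.7, 1.5, 3.7]
grip_width: -0.001
gripper_force: 2.0
```

```bash
python3 mv.py
python3 - <<'E'
from h import *
s=grab_frame("side")[:,:,::-1]
cv2.imwrite("pics/c3.png",cv2.resize(s[190:270,245:345],(800,600),interpolation=2))
E
```

```text
t 20.8 j [-0.18  0.27  2.03  1.04  0.31  0.23] box [-14.3  -1.6 172.4] F box [2.1 1.  3.7]
R in box [[0.753, -0.017, 0.658], [-0.01, -1.0, -0.013], [0.658, 0.003, -0.753]]
```

step_arm(translation=[[-0.1,0,0.11],[-0.1,0,0.11],[-0.1,0,0.11],[-0.1,0,0.11],[0,0,0]], roll=[0,0,0,0,0])

```text
t: 21.35
ee_pos: [0.6518, -0.0239, 0.1686]
tool_rot: [[0.73, 0.229, 0.644], [0.175, -0.973, 0.148], [0.661, 0.004, -0.751]]
wrist_force: [1.8, 1.5, 10.0]
grip_width: 0.0
gripper_force: 4.3
```

```bash
python3 mv.py
python3 - <<'E'
from h import *
s=grab_frame("side")[:,:,::-1]
cv2.imwrite("pics/c3.png",cv2.resize(s[190:270,245:345],(800,600),interpolation=2))
E
```

```text
t 21.35 j [-0.18  0.28  2.04  1.08  0.3   0.19] box [-13.2  -2.1 168.6] F box [ 2.1  1.  10. ]
R in box [[0.751, -0.017, 0.661], [-0.01, -1.0, -0.015], [0.661, 0.004, -0.751]]
```

View pics/c3.png

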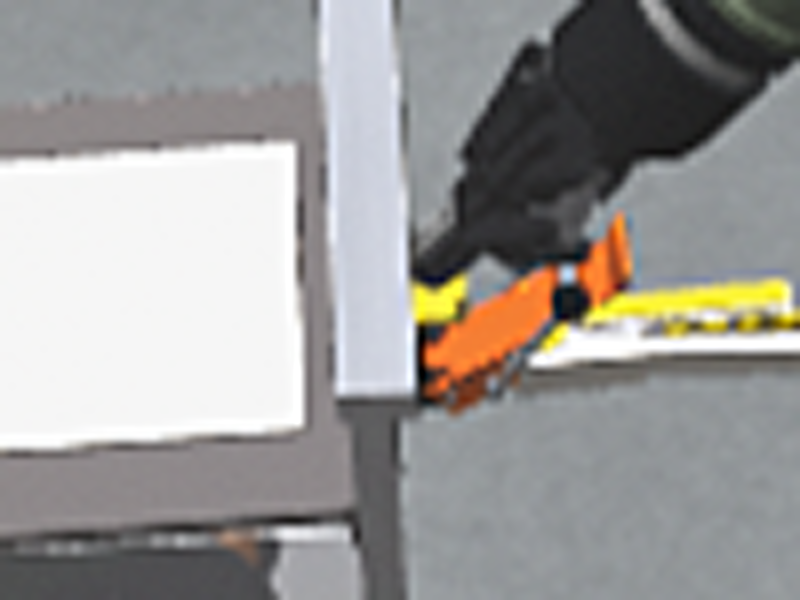

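step_arm(translation=[[-0.1,0,0.11],[-0.1,0,0.11],[-0.1,0,0.11],[0,0,0],[0,0,0]], roll=[0,0,0,0,0])

```text
t: 21.9
ee_pos: [0.6529, -0.0241, 0.1659]
tool_rot: [[0.728, 0.228, 0.646], [0.174, -0.974, 0.148], [0.663, 0.005, -0.749]]
wrist_force: [3.2, 3.2, 13.2]
grip_width: -0.002
gripper_force: 5.9
```

```bash
python3 mv.py
```

```text
t 21.9 j [-0.18  0.28  2.04  1.12  0.3   0.15] box [-12.1  -2.6 165.9] F box [ 3.9  2.4 13.2]
R in box [[0.748, -0.017, 0.663], [-0.01, -1.0, -0.016], [0.663, 0.005, -0.749]]
```

```bash
python3 mv.py "(-12,0,196)" "(-84,0.5,250)" "(-107,0.5,209)" "(-61,0.5,157)"
```

```text
t 21.9 j [-0.18  0.28  2.04  1.12  0.3   0.15] box [-12.1  -2.6 165.9] F box [ 3.9  2.4 13.2]
R in box [[0.748, -0.017, 0.663], [-0.01, -1.0, -0.016], [0.663, 0.005, -0.749]]
(-12,0,196) -> [ 2.   -0.24 -2.25]
(-84,0.5,250) -> [-1.81  0.1  -8.82]
(-107,0.5,209) -> [-4.44  0.02  1.54]
(-61,0.5,157) -> [-0.   -0.11  6.94]
```

step_arm(translation=[[0.4,0,-0.45],[0.4,0,-0.45],[0.4,-0.1,-0.45],[0.4,-0.1,-0.45],[0.4,-0.1,-0.45]], roll=[0,0,0,0,0])

```text
t: 22.4
ee_pos: [0.6479, -0.0204, 0.1899]
tool_rot: [[0.736, 0.23, 0.637], [0.175, -0.973, 0.149], [0.654, 0.002, -0.756]]
wrist_force: [-0.4, 0.0, -0.6]
grip_width: 0.001
gripper_force: 0.0
```

step_arm(translation=[[0,0,-1.8],[0,0,-1.8],[0,0,-1.8],[0,0,-1.8],[0,0,-1.8]], roll=[0,0,0,0,0])

```text
t: 22.9
ee_pos: [0.59, -0.0338, 0.2579]
tool_rot: [[0.736, 0.23, 0.637], [0.176, -0.973, 0.149], [0.654, 0.002, -0.756]]
wrist_force: [0.8, 0.0, -0.8]
grip_width: -0.003
gripper_force: 0.0
```

```bash
python3 mv.py "(-107,0.5,209)" "(-61,0.5,157)"
```

```text
t 22.9 j [-0.24  0.08  2.02  0.69  0.48  0.58] box [-75.5   3.4 257.9] F box [ 0.8 -0.2 -0.8]
R in box [[0.756, -0.015, 0.654], [-0.01, -1.0, -0.012], [0.654, 0.002, -0.756]]
(-107,0.5,209) -> [-5.58  0.33  1.65]
(-61,0.5,157) -> [ 0.08 -0.08  6.94]
```

Open and go to the pre-grasp, then look.

step_arm(translation=[[-1.1,0.06,0.33],[-1.1,0.06,0.33],[-1.1,0.06,0.33],[-1.1,0.06,0.33],[-1.1,0.06,0.33]], roll=[0,0,0,0,0], hand=8.5)

```text
t: 23.4
ee_pos: [0.561, -0.0439, 0.2088]
tool_rot: [[0.735, 0.23, 0.637], [0.175, -0.973, 0.149], [0.655, 0.002, -0.756]]
wrist_force: [-0.0, 0.2, -1.0]
grip_width: 0.846
gripper_force: 0.0
```

step_arm(translation=[[0,0,0.6],[0,0,0.6],[0,0,0],[0,0,0],[0,0,0]], roll=[0,0,0,0,0])

```text
t: 23.9
ee_pos: [0.5703, -0.0421, 0.2016]
tool_rot: [[0.734, 0.23, 0.639], [0.176, -0.973, 0.149], [0.657, 0.003, -0.754]]
wrist_force: [0.0, -0.1, -0.3]
grip_width: 0.996
gripper_force: 0.0
```

```bash
python3 mv.py "(-61,0.5,157)"
python3 - <<'E'
from h import *
cw=camera_info("wrist"); w=grab_frame("wrist")[:,:,::-1]; s=grab_frame("side")[:,:,::-1]
print([proj(cw,O+RB@np.array(p)/1e3).round(0).tolist() for p in [(-76,.5,173),(-76,30,173),(-76,-29,173),(-30,0,166)]])
cv2.imwrite("pics/c4.png",np.hstack([cv2.resize(w,(480,360)),cv2.resize(s[195:255,285:338],(318,360),interpolation=2)]))
E
```

```text
t 23.9 j [-0.27  0.12  2.14  0.98  0.39  0.23] box [-9.660e+01  2.000e-01  2.016e+02] F box [-0.  -0.1 -0.3]
R in box [[0.754, -0.016, 0.656], [-0.01, -1.0, -0.013], [0.657, 0.003, -0.754]]
(-61,0.5,157) -> [-0.24 -0.1   5.71]
[[319.0, 284.0], [256.0, 285.0], [382.0, 283.0], [319.0, 204.0]]
```

View pics/c4.png

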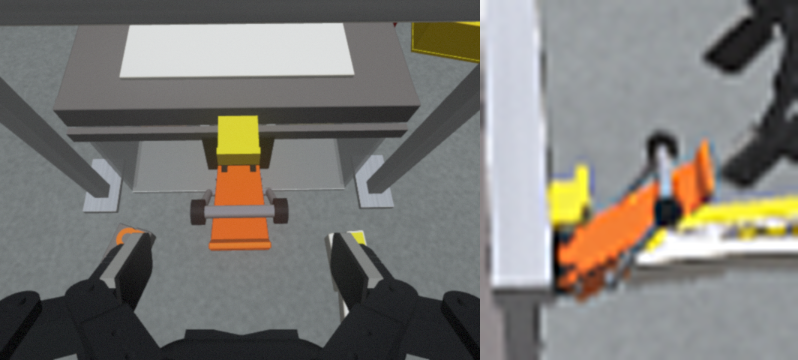

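step_arm(translation=[[0,0,1.14],[0,0,1.14],[-0.1,0,1.14],[-0.1,0,1.14],[0,0,1.14]], roll=[0,0,0,0,0])

```text
t: 24.5
ee_pos: [0.6052, -0.0342, 0.1569]
tool_rot: [[0.734, 0.23, 0.639], [0.175, -0.973, 0.149], [0.656, 0.003, -0.754]]
wrist_force: [0.8, -0.2, 0.3]
grip_width: 0.991
gripper_force: 0.0
```

step_arm(translation=[[0,0,0],[0,0,0],[0,0,0],[0,0,0],[0,0,0]], roll=[0,0,0,0,0], hand=5, grip_force=30)

```text
t: 25.0
ee_pos: [0.6045, -0.0336, 0.1571]
tool_rot: [[0.734, 0.231, 0.639], [0.175, -0.973, 0.15], [0.656, 0.002, -0.755]]
wrist_force: [-1.1, 3.3, -0.1]
grip_width: 0.679
gripper_force: 33.4
```

```bash
python3 mv.py
python3 - <<'E'
from h import *
cw=camera_info("wrist"); w=grab_frame("wrist")[:,:,::-1]; s=grab_frame("side")[:,:,::-1]
cv2.imwrite("pics/c5.png",np.hstack([cv2.resize(w,(480,360)),cv2.resize(s[195:255,285:338],(318,360),interpolation=2)]))
E
```

```text
t 25.0 j [-0.23  0.24  2.14  1.25  0.31 -0.02] box [-61.4   0.  157.1] F box [-0.3  3.5 -0.1]
R in box [[0.755, -0.015, 0.656], [-0.01, -1.0, -0.011], [0.656, 0.002, -0.755]]
```

View pics/c5.png

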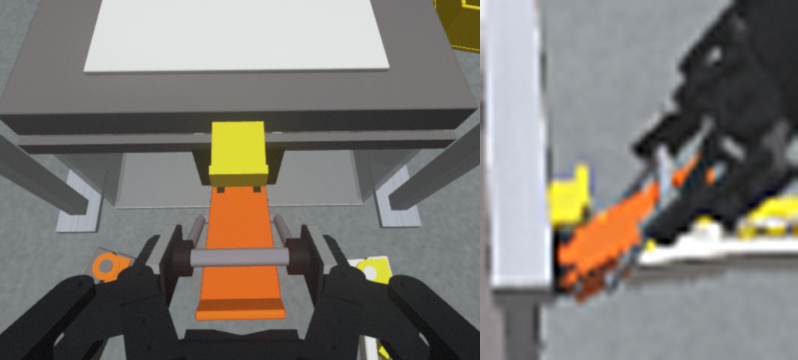

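step_arm(translation=[[0.23,0,0.07],[0.23,0,0.07],[0.23,0,0.07],[0.23,0,0.07],[0.23,0,0.07]], roll=[0,0,0,0,0])

```text
t: 25.6
ee_pos: [0.6143, -0.0309, 0.1616]
tool_rot: [[0.735, 0.231, 0.638], [0.176, -0.973, 0.15], [0.655, 0.002, -0.755]]
wrist_force: [-7.1, 2.3, 1.3]
grip_width: 0.683
gripper_force: 34.9
```

step_arm(translation=[[0.3,0,0.18],[0.3,0,0.18],[0.3,0,0.18],[0.3,0,0.18],[0.3,0,0.18]], roll=[0,0,0,0,0])

```text
t: 26.1
ee_pos: [0.6314, -0.0267, 0.165]
tool_rot: [[0.734, 0.232, 0.638], [0.176, -0.973, 0.151], [0.656, 0.001, -0.755]]
wrist_force: [-7.0, 2.5, 2.7]
grip_width: 0.682
gripper_force: 36.7
```

```bash
cat > look.py <<'E'
from h import *
import sys
exec(open('mv.py').read().split('for a')[0])
cw=camera_info("wrist"); w=grab_frame("wrist")[:,:,::-1]; cv2.imwrite(sys.argv[1],w)
hsv=cv2.cvtColor(w,cv2.COLOR_BGR2HSV)
def seg(m,nm):
    n,l,st,ce=cv2.connectedComponentsWithStats(m.astype(np.uint8))
    for k in sorted(range(1,n),key=lambda k:-st[k,4])[:3]:
        if st[k,4]>60: print(nm,st[k].tolist(),ce[k].round(1))
seg(cv2.inRange(hsv,(24,120,80),(36,255,255))>0,'yellow'); seg(cv2.inRange(hsv,(5,150,80),(18,255,255))>0,'orange')
# colours down the middle column (x=320)
col=w[:,317:323].mean(1).astype(int); 
prev=None
for r in range(100,470,4): print(r,col[r].tolist(),end='; ')
print()
for q in [(-30,0,166),(-34,0,172),(-39,0,172),(-48,0,182),(-30,0,182)]: print(q,proj(cw,O+RB@np.array(q)/1e3).round(0).tolist())
E
python3 look.py pics/w6.png
```

```text
t 26.1 j [-0.2   0.26  2.08  1.12  0.31  0.13] box [-33.6   0.2 165. ] F box [-6.2  4.1  2.7]
R in box [[0.755, -0.014, 0.656], [-0.01, -1.0, -0.01], [0.656, 0.001, -0.755]]
yellow [279, 226, 81, 93, 6900] [318.7 272.8]
orange [272, 363, 99, 84, 7249] [320.6 404.2]
orange [281, 319, 78, 21, 1477] [319.7 328.9]
orange [121, 450, 27, 30, 331] [134.9 466.2]
100 [205, 205, 202]; 104 [213, 213, 210]; 108 [213, 214, 210]; 112 [213, 214, 210]; 116 [213, 214, 211]; 120 [213, 213, 211]; 124 [212, 213, 210]; 128 [212, 213, 210]; 132 [213, 213, 210]; 136 [213, 214, 210]; 140 [212, 213, 209]; 144 [212, 213, 210]; 148 [212, 213, 210]; 152 [213, 213, 210]; 156 [152, 158, 160]; 160 [98, 100, 102]; 164 [112, 113, 115]; 168 [113, 115, 117]; 172 [112, 114, 116]; 176 [111, 113, 116]; 180 [110, 113, 114]; 184 [110, 112, 114]; 188 [110, 112, 114]; 192 [110, 112, 114]; 196 [108, 111, 113]; 200 [108, 112, 114]; 204 [106, 111, 113]; 208 [107, 112, 114]; 212 [106, 112, 114]; 216 [74, 83, 83]; 220 [49, 63, 63]; 224 [48, 64, 65]; 228 [52, 195, 198]; 232 [52, 204, 206]; 236 [51, 204, 207]; 240 [52, 205, 208]; 2
[... 556 characters left out ...]
5]; 356 [135, 131, 134]; 360 [109, 111, 118]; 364 [49, 89, 166]; 368 [36, 101, 207]; 372 [35, 100, 206]; 376 [33, 99, 206]; 380 [35, 99, 207]; 384 [33, 98, 206]; 388 [33, 99, 207]; 392 [32, 99, 207]; 396 [29, 97, 206]; 400 [30, 98, 207]; 404 [30, 98, 207]; 408 [32, 99, 209]; 412 [28, 98, 207]; 416 [32, 99, 208]; 420 [26, 97, 206]; 424 [28, 98, 207]; 428 [25, 96, 206]; 432 [28, 98, 208]; 436 [26, 97, 207]; 440 [28, 98, 209]; 444 [25, 97, 207]; 448 [31, 31, 38]; 452 [27, 27, 33]; 456 [29, 27, 32]; 460 [32, 29, 32]; 464 [33, 32, 33]; 468 [33, 31, 31]; 
(-30, 0, 166) [321.0, 303.0]
(-34, 0, 172) [321.0, 310.0]
(-39, 0, 172) [321.0, 324.0]
(-48, 0, 182) [322.0, 344.0]
(-30, 0, 182) [321.0, 292.0]
```

step_arm(translation=[[0.39,0,0.34],[0.39,0,0.34],[0.39,0,0.34],[0.39,0,0.34],[0.39,0,0.34]], roll=[0,0,0,0,0])

```text
t: 26.65
ee_pos: [0.6558, -0.0205, 0.1636]
tool_rot: [[0.736, 0.232, 0.636], [0.176, -0.973, 0.152], [0.654, 0.0, -0.757]]
wrist_force: [-5.9, 2.6, -0.5]
grip_width: 0.679
gripper_force: 37.9
```

```bash
python3 look.py pics/w7.png
python3 - <<'E'
import cv2,numpy as np
from h import *
w=cv2.imread("pics/w7.png"); s=grab_frame("side")[:,:,::-1]
cv2.imwrite("pics/c7.png",np.hstack([cv2.resize(w[150:450,160:480],(480,450)),cv2.resize(s[195:255,290:332],(315,450),interpolation=2)]))
E
```

```text
t 26.65 j [-0.18  0.29  2.03  1.06  0.3   0.21] box [ -8.4   0.2 163.6] F box [-5.1  4.  -0.5]
R in box [[0.757, -0.014, 0.654], [-0.01, -1.0, -0.009], [0.654, 0.0, -0.757]]
yellow [280, 281, 80, 65, 4956] [319.2 313. ]
yellow [277, 369, 87, 16, 1217] [319.7 376.3]
yellow [485, 447, 32, 26, 341] [498.4 461.2]
orange [276, 385, 91, 62, 5004] [320.8 414.5]
orange [125, 446, 37, 34, 709] [142.6 464.3]
100 [185, 176, 170]; 104 [181, 172, 166]; 108 [181, 173, 167]; 112 [182, 174, 167]; 116 [183, 175, 169]; 120 [183, 174, 168]; 124 [184, 176, 169]; 128 [186, 177, 171]; 132 [182, 174, 167]; 136 [180, 173, 166]; 140 [179, 170, 165]; 144 [174, 167, 163]; 148 [166, 164, 160]; 152 [158, 157, 155]; 156 [126, 124, 124]; 160 [97, 96, 94]; 164 [83, 82, 81]; 168 [84, 83, 81]; 172 [83, 82, 81]; 176 [84, 83, 82]; 180 [81, 80, 79]; 184 [82, 81, 81]; 188 [80, 80, 78]; 192 [79, 78, 78]; 196 [80, 80, 79]; 200 [76, 78, 76]; 204 [76, 76, 76]; 208 [77, 76, 76]; 212 [112, 113, 115]; 216 [112, 113, 116]; 220 [112, 113, 115]; 224 [112, 114, 116]; 228 [112, 113, 116]; 232 [112, 113, 116]; 236 [112, 114, 117]; 24
[... 599 characters left out ...]
143]; 360 [143, 141, 140]; 364 [131, 135, 137]; 368 [93, 101, 105]; 372 [65, 220, 219]; 376 [63, 220, 219]; 380 [58, 209, 209]; 384 [29, 88, 107]; 388 [34, 107, 217]; 392 [34, 107, 217]; 396 [34, 106, 217]; 400 [33, 105, 217]; 404 [33, 105, 217]; 408 [32, 105, 217]; 412 [33, 105, 218]; 416 [32, 104, 217]; 420 [30, 104, 218]; 424 [30, 103, 217]; 428 [30, 104, 218]; 432 [29, 104, 218]; 436 [28, 103, 217]; 440 [28, 103, 217]; 444 [29, 103, 218]; 448 [34, 34, 41]; 452 [30, 30, 35]; 456 [27, 27, 31]; 460 [34, 33, 35]; 464 [32, 30, 31]; 468 [33, 30, 31]; 
(-30, 0, 166) [322.0, 371.0]
(-34, 0, 172) [322.0, 382.0]
(-39, 0, 172) [322.0, 398.0]
(-48, 0, 182) [323.0, 428.0]
(-30, 0, 182) [322.0, 366.0]
```

View pics/c7.png

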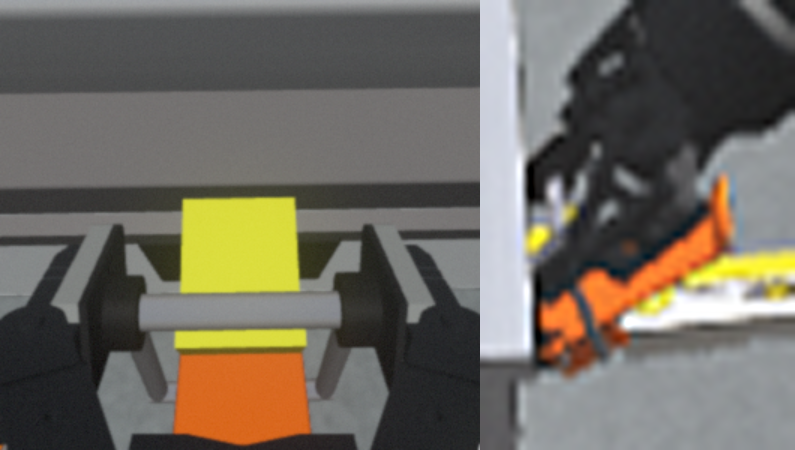

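step_arm(translation=[[0.3,0,0.26],[-0.23,0,0.26],[-0.23,0,0.26],[-0.23,0,0.26],[-0.23,0,0.26]], roll=[0,0,0,0,0])

```text
t: 27.25
ee_pos: [0.6608, -0.0193, 0.1516]
tool_rot: [[0.733, 0.232, 0.639], [0.176, -0.973, 0.152], [0.657, 0.0, -0.754]]
wrist_force: [-4.9, 4.9, 4.1]
grip_width: 0.684
gripper_force: 38.5
```

step_arm(translation=[[-0.07,0,0.08],[-0.07,0,0.08],[0,0,0],[0,0,0],[0,0,0]], roll=[0,0,0,0,0])

```text
t: 27.75
ee_pos: [0.6608, -0.0193, 0.1491]
tool_rot: [[0.734, 0.232, 0.638], [0.176, -0.973, 0.152], [0.656, 0.0, -0.755]]
wrist_force: [-3.8, 5.0, 2.6]
grip_width: 0.689
gripper_force: 38.3
```

```bash
python3 look.py pics/w8.png
```

```text
t 27.75 j [-0.17  0.32  2.04  1.18  0.28  0.09] box [-3.300e+00  1.000e-01  1.491e+02] F box [-2.5  5.8  2.6]
R in box [[0.755, -0.013, 0.656], [-0.01, -1.0, -0.009], [0.656, 0.0, -0.755]]
yellow [275, 283, 89, 64, 5436] [318.7 314.6]
yellow [271, 370, 98, 29, 2571] [319.6 384.2]
yellow [495, 450, 28, 30, 369] [504.2 466.5]
orange [277, 398, 88, 49, 3817] [320.8 420.9]
orange [121, 448, 35, 32, 566] [139.1 465.2]
100 [181, 178, 175]; 104 [173, 172, 169]; 108 [153, 153, 150]; 112 [130, 130, 128]; 116 [108, 108, 106]; 120 [87, 86, 85]; 124 [87, 87, 86]; 128 [86, 86, 84]; 132 [85, 86, 84]; 136 [87, 86, 86]; 140 [86, 85, 84]; 144 [86, 85, 85]; 148 [87, 86, 86]; 152 [86, 85, 84]; 156 [87, 87, 86]; 160 [87, 85, 84]; 164 [85, 86, 83]; 168 [86, 84, 85]; 172 [84, 84, 84]; 176 [83, 83, 82]; 180 [84, 84, 83]; 184 [82, 83, 83]; 188 [83, 83, 83]; 192 [147, 148, 146]; 196 [229, 230, 228]; 200 [187, 195, 196]; 204 [105, 109, 110]; 208 [123, 124, 127]; 212 [122, 124, 127]; 216 [123, 124, 127]; 220 [124, 125, 129]; 224 [123, 125, 127]; 228 [124, 126, 128]; 232 [123, 126, 128]; 236 [123, 125, 127]; 24
[... 602 characters left out ...]
6]; 360 [154, 156, 153]; 364 [149, 155, 154]; 368 [117, 128, 130]; 372 [69, 223, 222]; 376 [70, 233, 231]; 380 [69, 232, 231]; 384 [69, 233, 231]; 388 [68, 233, 231]; 392 [70, 232, 232]; 396 [36, 111, 125]; 400 [51, 146, 227]; 404 [52, 148, 231]; 408 [52, 148, 231]; 412 [52, 146, 231]; 416 [49, 145, 231]; 420 [50, 145, 231]; 424 [50, 146, 231]; 428 [49, 144, 231]; 432 [47, 144, 231]; 436 [47, 142, 230]; 440 [50, 144, 231]; 444 [48, 142, 230]; 448 [37, 39, 44]; 452 [33, 34, 38]; 456 [35, 36, 38]; 460 [39, 38, 39]; 464 [37, 37, 38]; 468 [39, 36, 37]; 
(-30, 0, 166) [322.0, 384.0]
(-34, 0, 172) [322.0, 396.0]
(-39, 0, 172) [322.0, 414.0]
(-48, 0, 182) [323.0, 450.0]
(-30, 0, 182) [322.0, 379.0]
```

step_arm(translation=[[-0.1,0,0.12],[-0.1,0,0.12],[0,0,0],[0,0,0],[0,0,0]], roll=[0,0,0,0,0])

```text
t: 28.3
ee_pos: [0.6615, -0.0191, 0.1475]
tool_rot: [[0.732, 0.233, 0.64], [0.175, -0.973, 0.153], [0.658, 0.0, -0.753]]
wrist_force: [-5.3, 5.7, 7.4]
grip_width: 0.682
gripper_force: 38.8
```

step_arm(translation=[[-0.1,0,0.12],[-0.1,0,0.12],[0,0,0],[0,0,0],[0,0,0]], roll=[0,0,0,0,0])

```text
t: 28.8
ee_pos: [0.6623, -0.019, 0.1459]
tool_rot: [[0.731, 0.233, 0.642], [0.175, -0.973, 0.153], [0.66, 0.001, -0.751]]
wrist_force: [-6.5, 6.4, 11.6]
grip_width: 0.683
gripper_force: 39.3
```

step_arm(translation=[[0.05,0,-0.06],[0.05,0,-0.06],[0,0,0],[0,0,0],[0,0,0]], roll=[0,0,0,0,0], hand=8.5)

```text
t: 29.3
ee_pos: [0.6614, -0.0212, 0.1439]
tool_rot: [[0.734, 0.229, 0.639], [0.175, -0.973, 0.148], [0.656, 0.003, -0.755]]
wrist_force: [0.3, 0.1, -0.8]
grip_width: 0.993
gripper_force: 0.0
```

step_arm(translation=[[0,0,-0.8],[0,0,-1.6],[0,0,-2.2],[0,0,-2.2],[0,0,-2.2]], roll=[0,0,0,0,0])

```text
t: 29.8
ee_pos: [0.6032, -0.0345, 0.2123]
tool_rot: [[0.735, 0.23, 0.639], [0.175, -0.973, 0.149], [0.656, 0.003, -0.755]]
wrist_force: [-0.2, -0.1, 0.2]
grip_width: 0.997
gripper_force: 0.0
```

```bash
python3 mv.py
python3 - <<'E'
from h import *
cw=camera_info("wrist"); w=grab_frame("wrist")[:,:,::-1]; cv2.imwrite("pics/w9.png",w)
hsv=cv2.cvtColor(w,cv2.COLOR_BGR2HSV)
for nm,lo,hi in (('yellow',(24,120,80),(36,255,255)),('orange',(5,150,60),(18,255,255))):
    n,l,st,ce=cv2.connectedComponentsWithStats(cv2.inRange(hsv,lo,hi))
    for k in range(1,n):
        if st[k,4]>100: print(nm,st[k].tolist(),ce[k].round(1))
c=w[:,317:323].mean(1).astype(int)
print([(r,c[r].tolist()) for r in range(170,470,5)])
for q in [(-24.5,0,166),(-33.5,0,172)]: print(q,proj(cw,O+RB@np.array(q)/1e3).round(1))
P=np.array([-24.5,115])
for th in (1.2,1.35,1.45,1.55,1.7):
    u=np.array([-np.sin(th),-np.cos(th)]);n=np.array([-np.cos(th),np.sin(th)])
    print(th,[proj(cw,O+RB@np.array([v[0],0,v[1]])/1e3).round(0).tolist() for v in (P+98*u+14*n,P+85*u+8*n)])
E
```

```text
t 29.8 j [-0.23  0.15  2.07  0.87  0.39  0.38] box [-62.9  -0.4 212.3] F box [-0.2 -0.1  0.2]
R in box [[0.755, -0.016, 0.655], [-0.011, -1.0, -0.013], [0.656, 0.003, -0.755]]
yellow [541, 0, 99, 22, 2097] [589.4  10.2]
yellow [289, 216, 57, 35, 1845] [316.7 233.2]
yellow [287, 264, 61, 23, 974] [317.2 272.6]
orange [289, 282, 62, 165, 9081] [318.9 366.9]
[(170, [114, 115, 118]), (175, [114, 116, 118]), (180, [115, 117, 119]), (185, [113, 116, 118]), (190, [114, 116, 119]), (195, [113, 115, 118]), (200, [112, 115, 117]), (205, [113, 115, 117]), (210, [58, 65, 66]), (215, [54, 65, 66]), (220, [58, 208, 212]), (225, [58, 209, 212]), (230, [56, 209, 212]), (235, [58, 211, 214]), (240, [56, 210, 212]), (245, [55, 210, 212]), (250, [100, 157, 159]), (255, [139, 137, 135]), (260, [123, 127, 128]), (265, [58, 169, 170]), (270, [56, 212, 212]), (275, [53, 200, 202]), (280, [33, 87, 102]), (285, [36, 95, 126]), (290, [49, 129, 212]), (295, [50, 128, 213]), (300, [50, 128, 213]), (305, [50, 128, 213]), (310, [49, 126, 213]), (315, [48, 126, 213]), (320, [50, 127, 214]), (325, [48, 125, 213]), 
[... 183 characters left out ...]
 (370, [46, 124, 215]), (375, [45, 122, 214]), (380, [43, 121, 214]), (385, [44, 122, 215]), (390, [43, 120, 214]), (395, [43, 121, 214]), (400, [41, 120, 214]), (405, [42, 120, 214]), (410, [41, 120, 215]), (415, [39, 118, 214]), (420, [39, 120, 215]), (425, [40, 119, 215]), (430, [35, 117, 213]), (435, [36, 115, 212]), (440, [30, 112, 213]), (445, [32, 104, 196]), (450, [32, 33, 36]), (455, [29, 29, 30]), (460, [33, 30, 33]), (465, [32, 32, 32])]
(-24.5, 0, 166) [318.5 261.2]
(-33.5, 0, 172) [318.7 273.9]
1.2 [[321.0, 457.0], [321.0, 430.0]]
1.35 [[321.0, 464.0], [321.0, 436.0]]
1.45 [[321.0, 466.0], [321.0, 438.0]]
1.55 [[321.0, 467.0], [321.0, 438.0]]
1.7 [[321.0, 463.0], [321.0, 435.0]]
```

```bash
cat > wp.py <<'E'
from h import *
P=np.array([-24.5,115]); r=62
s=bot.get_state(); R=s['tool_rot']; p=s['ee_pos']; print((tb(p)*1e3).round(1))
import sys
for a in sys.argv[1:]:
    th,d=eval(a)
    u=np.array([-np.sin(th),-np.cos(th)]);n=np.array([-np.cos(th),np.sin(th)])
    h=abs(8.3*np.cos(th)-7.3*np.sin(th)); v=P+r*u+(8+h-d)*n
    T=O+RB@np.array([v[0],0,v[1]])/1e3; print(a,v.round(1),(R.T@(T-p)*100).round(2)); p=T
E
python3 wp.py "(1.45,-30)" "(1.45,0)" "(1.2,5)" "(.9,6)" "(.6,7)" "(.3,8)" "(0,8)" "(-.1,8)"
```

```text
[-63.3  -0.8 215.3]
(1.45,-30) [-91.4 151.5] [-6.32 -0.06  2.96]
(1.45,0) [-87.8 121.7] [-1.69 -0.02  2.48]
(1.2,5) [-84.7  98.9] [-1.27 -0.02  1.91]
(.9,6) [-74.7  78.5] [-0.58 -0.03  2.2 ]
(.6,7) [-62.6  65.9] [ 0.08 -0.03  1.74]
(.3,8) [-48.3  57.5] [ 0.52 -0.03  1.57]
(0,8) [-32.8  53. ] [ 0.87 -0.03  1.36]
(-.1,8) [-27.3  52.4] [ 0.38 -0.01  0.41]
```

step_arm(translation=[[-1.26,0,0.3],[-1.26,0,0.5],[-1.26,0,0.6],[-1.26,0,0.7],[-1.26,0,0.8]], roll=[0,0,0,0,0], hand=0)

```text
t: 30.35
ee_pos: [0.5761, -0.0413, 0.1481]
tool_rot: [[0.734, 0.229, 0.639], [0.175, -0.973, 0.148], [0.656, 0.003, -0.755]]
wrist_force: [0.9, -0.0, -0.0]
grip_width: 0.142
gripper_force: 0.0
```

step_arm(translation=[[0,0,0],[-0.4,0,0.6],[-0.4,0,0.6],[-0.4,0,0.6],[-0.4,0,0.6]], roll=[0,0,0,0,0])

```text
t: 30.85
ee_pos: [0.5806, -0.0404, 0.1207]
tool_rot: [[0.733, 0.23, 0.64], [0.175, -0.973, 0.148], [0.657, 0.003, -0.754]]
wrist_force: [-0.1, -0.2, -0.2]
grip_width: 0.001
gripper_force: 0.0
```

```bash
python3 mv.py; python3 wp.py "(1.2,5)" "(.9,6)"
```

```text
t 30.85 j [-0.26  0.27  2.23  1.63  0.31 -0.44] box [-86.2  -0.6 120.7] F box [-0.1 -0.1 -0.2]
R in box [[0.754, -0.016, 0.657], [-0.01, -1.0, -0.013], [0.657, 0.003, -0.754]]
[-86.2  -0.6 120.7]
(1.2,5) [-84.7  98.9] [-1.32 -0.07  1.74]
(.9,6) [-74.7  78.5] [-0.58 -0.02  2.2 ]
```

step_arm(translation=[[-0.27,0,0.35],[-0.27,0,0.35],[-0.27,0,0.35],[-0.27,0,0.35],[-0.27,0,0.35]], roll=[0,0,0,0,0])

```text
t: 31.35
ee_pos: [0.583, -0.0398, 0.0999]
tool_rot: [[0.731, 0.23, 0.642], [0.175, -0.973, 0.15], [0.659, 0.003, -0.752]]
wrist_force: [1.2, 0.4, 4.9]
grip_width: 0.001
gripper_force: 1.6
```

step_arm(translation=[[-0.12,0,0.44],[-0.12,0,0.44],[-0.12,0,0.44],[-0.12,0,0.44],[-0.12,0,0.44]], roll=[0,0,0,0,0])

```text
t: 31.85
ee_pos: [0.5927, -0.0374, 0.0795]
tool_rot: [[0.731, 0.23, 0.642], [0.175, -0.973, 0.15], [0.66, 0.003, -0.752]]
wrist_force: [-1.0, 0.4, 5.7]
grip_width: -0.002
gripper_force: 2.0
```

```bash
python3 mv.py; python3 wp.py "(.6,7)" "(.3,8)" "(0,8)"
```

```text
t 31.85 j [-0.24  0.37  2.25  1.99  0.34 -0.82] box [-73.7  -0.7  79.5] F box [-0.8  0.7  5.7]
R in box [[0.752, -0.015, 0.659], [-0.01, -1.0, -0.012], [0.66, 0.003, -0.752]]
[-73.7  -0.7  79.5]
(.6,7) [-62.6  65.9] [-0.06 -0.09  1.75]
(.3,8) [-48.3  57.5] [ 0.51 -0.02  1.58]
(0,8) [-32.8  53. ] [ 0.87 -0.03  1.36]
```

step_arm(translation=[[0,0,0.36],[0,0,0.36],[0,0,0.36],[0,0,0.36],[0,0,0.36]], roll=[0,0,0,0,0])

```text
t: 32.35
ee_pos: [0.6021, -0.0351, 0.0636]
tool_rot: [[0.735, 0.23, 0.639], [0.175, -0.973, 0.148], [0.656, 0.003, -0.755]]
wrist_force: [-1.1, 0.7, 2.3]
grip_width: 0.001
gripper_force: 1.1
```

step_arm(translation=[[0.1,0,0.32],[0.1,0,0.32],[0.1,0,0.32],[0.1,0,0.32],[0.1,0,0.32]], roll=[0,0,0,0,0])

```text
t: 32.85
ee_pos: [0.6162, -0.0317, 0.055]
tool_rot: [[0.734, 0.23, 0.639], [0.175, -0.973, 0.149], [0.656, 0.003, -0.755]]
wrist_force: [0.1, 0.4, 1.8]
grip_width: 0.0
gripper_force: 0.3
```

```bash
python3 mv.py; python3 wp.py "(.3,8)" "(0,8)" "(-.1,8)"
```

```text
t 32.85 j [-0.22  0.44  2.23  2.13  0.34 -0.93] box [-49.5  -1.   55. ] F box [0.2 0.4 1.8]
R in box [[0.755, -0.016, 0.656], [-0.01, -1.0, -0.013], [0.656, 0.003, -0.755]]
[-49.5  -1.   55. ]
(.3,8) [-48.3  57.5] [ 0.25 -0.1  -0.11]
(0,8) [-32.8  53. ] [ 0.88 -0.03  1.36]
(-.1,8) [-27.3  52.4] [ 0.38 -0.01  0.41]
```

step_arm(translation=[[0.22,0,0.25],[0.22,0,0.25],[0.22,0,0.25],[0.22,0,0.25],[0.22,0,0.25]], roll=[0,0,0,0,0])

```text
t: 33.35
ee_pos: [0.6287, -0.0287, 0.0522]
tool_rot: [[0.738, 0.228, 0.636], [0.175, -0.974, 0.146], [0.652, 0.004, -0.758]]
wrist_force: [-33.4, -8.3, 27.9]
grip_width: -0.002
gripper_force: 16.9
```

```bash
python3 mv.py; python3 wp.py "(0,8)" "(-.1,8)"
```

```text
t 33.35 j [-0.2   0.45  2.2   2.12  0.32 -0.91] box [-36.7  -1.2  52.2] F box [-34.4   0.2  27.9]
R in box [[0.758, -0.018, 0.652], [-0.011, -1.0, -0.014], [0.652, 0.004, -0.758]]
[-36.7  -1.2  52.2]
(0,8) [-32.8  53. ] [ 0.34 -0.12  0.19]
(-.1,8) [-27.3  52.4] [ 0.38 -0.01  0.41]
```

step_arm(translation=[[-0.4,0,-0.35],[-0.75,0,-0.65],[-0.75,0,-0.65],[-0.75,0,-0.65],[-0.75,0,-0.65]], roll=[0,0,0,0,0])

```text
t: 33.85
ee_pos: [0.5876, -0.0385, 0.053]
tool_rot: [[0.734, 0.23, 0.639], [0.175, -0.973, 0.149], [0.656, 0.003, -0.755]]
wrist_force: [0.5, 0.1, 0.6]
grip_width: 0.002
gripper_force: 0.0
```

step_arm(translation=[[0,0,-3],[0,0,-3],[0,0,-3],[0,0,-3],[0,0,-3]], roll=[0,0,0,0,0])

```text
t: 34.35
ee_pos: [0.4909, -0.0606, 0.1667]
tool_rot: [[0.735, 0.23, 0.638], [0.175, -0.973, 0.149], [0.655, 0.002, -0.755]]
wrist_force: [0.2, 0.8, 0.2]
grip_width: 0.001
gripper_force: 0.0
```

```bash
cat > chk.py <<'E'
from h import *
exec(open('mv.py').read().split('for a')[0])
cw=camera_info("wrist"); w=grab_frame("wrist")[:,:,::-1]; cv2.imwrite("pics/w10.png",w)
hsv=cv2.cvtColor(w,cv2.COLOR_BGR2HSV)
for nm,lo,hi in (('yellow',(24,120,80),(36,255,255)),('orange',(5,150,60),(18,255,255))):
    n,l,st,ce=cv2.connectedComponentsWithStats(cv2.inRange(hsv,lo,hi))
    for k in range(1,n):
        if st[k,4]>60: print(nm,st[k].tolist(),ce[k].round(1))
i=proj(cw,O+RB@np.array([-24.5,0,158])/1e3); x=int(round(i[0]))
c=w[:,x-3:x+3].mean(1).astype(int); y=int(i[1])
print([(r,c[r].tolist()) for r in range(max(0,y-40),min(480,y+130),4)])
for q in [(-24.5,0,158),(-33.5,0,164),(0,0,164),(0,0,171)]: print(q,proj(cw,O+RB@np.array(q)/1e3).round(1))
P=np.array([-21,115])
for th in (0,.1,.2,.3,.5):
    u=np.array([-np.sin(th),-np.cos(th)]);n=np.array([-np.cos(th),np.sin(th)])
    print(th,[proj(cw,O+RB@np.array([v[0],y,v[1]])/1e3).round(0).tolist() for v in (P+98*u+16*n,P+85*u+8*n,P+8*n) for y in (0,18)])
E
python3 chk.py
```

```text
t 34.35 j [-0.4   0.07  2.32  1.26  0.41 -0.17] box [-178.2    1.8  166.7] F box [0.4 0.8 0.2]
R in box [[0.755, -0.016, 0.655], [-0.011, -1.0, -0.012], [0.655, 0.002, -0.755]]
yellow [626, 0, 14, 6, 63] [633.2   1.8]
yellow [291, 10, 55, 22, 1127] [317.6  20.2]
yellow [290, 38, 58, 30, 1611] [318.6  52.3]
yellow [449, 202, 75, 155, 3103] [491.5 275. ]
yellow [472, 283, 12, 21, 157] [477.1 293.2]
yellow [475, 304, 14, 20, 193] [481.2 314.1]
yellow [477, 325, 17, 20, 221] [485.4 335.3]
yellow [481, 347, 19, 20, 234] [490.5 357.2]
orange [290, 78, 59, 114, 4471] [319.1 139.8]
orange [109, 196, 89, 154, 3348] [152.6 270.9]
orange [121, 293, 12, 14, 83] [126.  298.9]
orange [100, 334, 12, 16, 95] [104.8 340.4]
[(1, [39, 39, 40]), (5, [40, 40, 39]), (9, [39, 56, 58]), (13, [44, 209, 217]), (17, [44, 209, 218]), (21, [44, 208, 217]), (25, [45, 209, 218]), (29, [43, 208, 217]), (33, [145, 139, 135]), (37, [130, 149, 149]), (41, [45, 210, 217]), (45, [23, 123, 132]), (49, [17, 79, 91]), (53, [15, 76, 90]), (57, [17, 78, 91]), (61, [13, 76, 90]), (65, [16, 77, 91]), (69, [13, 24, 29]), (73, [
[... 426 characters left out ...]
, 93]), (157, [30, 51, 93]), (161, [32, 51, 93]), (165, [34, 52, 94]), (169, [33, 53, 94])]
(-24.5, 0, 158) [319.6  41.3]
(-33.5, 0, 164) [319.8  44.2]
(0, 0, 164) [319.    0.8]
(0, 0, 171) [319. -11.]
0 [[320.0, 190.0], [299.0, 190.0], [320.0, 173.0], [298.0, 174.0], [320.0, 102.0], [292.0, 102.0]]
0.1 [[320.0, 199.0], [299.0, 199.0], [320.0, 181.0], [298.0, 182.0], [320.0, 101.0], [292.0, 101.0]]
0.2 [[320.0, 207.0], [298.0, 207.0], [320.0, 189.0], [298.0, 189.0], [320.0, 100.0], [292.0, 100.0]]
0.3 [[321.0, 215.0], [298.0, 215.0], [320.0, 196.0], [298.0, 196.0], [320.0, 99.0], [292.0, 99.0]]
0.5 [[321.0, 228.0], [297.0, 228.0], [321.0, 208.0], [297.0, 208.0], [320.0, 97.0], [291.0, 97.0]]
```

```bash
python3 -c "
from bench import job
print(job.job_done())"
```

```text
the job is handed in; nothing more can be done
None
```

The lid is shut, the bar is hooked behind the keeper's lip and the lever is pressed down to its stop. I handed the job in at about 34 s; the call gave no verdict, and I checked the final state only by measuring the last wrist-camera picture.

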